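# Fit the tall spout to the tea counter's water unit

### The job

A tall pot is to be filled at the tea counter: take the taller of the two steel spouts out of its wooden stand and push it upright into the push-in fitting of the water unit, past the springy grip and fully home, then let go. Leave the short spout in its own stand.

Things in the scene. Friction and masses are not known exactly. Their poses are not given: they have to be found in the camera images.
- tall_head (a point): Tall steel spout, 190 mm, 0.14-0.23 kg. Point: on its axis, mid-height of its round head (26 mm diameter, 45 mm high; grip here), 22.5 mm below the top, 167.5 mm above the foot; z up the tube. A 12 mm thick nozzle points 58 mm out along x, 39.5 mm below this point. It stands loose, foot 40 mm down a hole in a wooden block (85 mm square, 50 mm high): lift straight out.
- tall_foot (a point): Centre of the tall spout's flat foot end; z up the tube. Tube 20 mm in diameter, foot tapering to 14 mm, grip groove 14 to 28 mm up. A flat stop ring (48 mm wide, 5 mm thick) has its underside 67 mm above the foot. Fully home, the foot is 65 mm below the fitting's mouth and the ring 2 mm above it. Any turn of the nozzle will do.
- fitting_mouth (a point): Push-in fitting, fixed: steel upstand mid-top of a dark wooden box (150 mm square, 30 mm high). Point: centre of its open mouth, 95 mm above the table; z up. Funnel 44 mm wide inside (54 outside), narrowing over 20 mm to a 24 mm bore, 65 mm deep in all. Four sprung balls 44 mm down stop a spout merely set in, ring about 20 mm proud; a push of 8 to 15 N straight down snaps it past.
- short_head (a point): The short spout, not wanted: same shape but 135 mm tall, in a like wooden block of its own. Point: on its axis at mid-height of its head, 22.5 mm below its top; z up the tube.
Things that resemble listed ones, but are neither listed nor needed, are in the scene too. What is shaped like the part that bears tall_head but blue, green or orange is not meant.

How it is judged:
On the way, in this order (a step that is already met when the one before it is completed fails the run):
1. the tall spout is set into the fitting's mouth (horizontal distance between tall_head and fitting_mouth below 0.03 m and z of tall_head in the frame of fitting_mouth below 0.165 m), for 0.05 s.
2. the gripper pushes it past the grip to its stop (horizontal distance between tall_head and fitting_mouth below 0.02 m and z of tall_head in the frame of fitting_mouth below 0.1085 m and contact force between the fingers and tall above 0.5 N), for 0.05 s.
At the end, for the whole second after the job is handed in: The tall spout stands upright (within 10 degrees) and still in the fitting, its head within 20 mm of the fitting's axis and its foot within 6 mm of the bottom stop, pushed there by the gripper; the short spout is within 30 mm of where it stood (horizontal distance between tall_head and fitting_mouth below 0.02 m and z of tall_head in the frame of fitting_mouth below 0.1085 m and angle between tall_head's own z axis and vertical below 0.17 rad and distance of short_head from where it was at the start of the episode below 0.03 m and linear speed of tall below 0.02 m/s); the robot touches nothing.
It fails at once if the short spout is pulled or knocked out of its place (distance of short_head from where it was at the start of the episode above 0.03 m).
It also fails if it takes over 42 s, if anything falls off the work surface, if the arm or the gripper's body presses on something with over 40 N, if the wrist force passes 120 N, or if a joint passes its speed limit or range.

### The arm

A 6-joint arm with a two-finger parallel gripper is mounted at the origin on the work surface. World frame = base frame: x ahead of the robot, y to its left, z up, the work surface at z = 0. Lengths are in m, angles in rad, forces in N, time in s.
With the tool pointing down it reaches from about 0.35 to 0.725 m from the base axis. Payload 6 kg.
Tool frame: the origin (TCP) lies between the finger pads; the fingertips stand 11 mm ahead of it and the grasp point (between the pads) lies 8 mm behind it (bot.nose_length is the distance from the TCP to the fingertips, in m); z points along the fingers, x is the direction in which the jaws open and shut, and the axes are right-handed (so a half turn about z gives the same grasp; the last joint's range is limited). The gripper opens to 85 mm and grips with 20 to 120 N. Pads are 22 mm wide; open, the fingers measure 114 mm over their backs; the gripper's body (76 mm by 85 mm) begins 54 mm behind the grasp point. The pads swing forward as they close: fully open they stand 13 mm farther back than shut.
Start: joints at [-0.95, 0.04, 0.085, 0, -1.615, -0.334], TCP at [0.17, -0.575, 0.242] pointing down, gripper open.
Joint ranges: [-2.56, 2.56], [-1.29, 2.01], [-1.08, 1.49], [-3.29, 1.98], [-2.81, -0.18], [-2.99, 2.99]. Speed limits (rad/s): [2.57, 2.57, 3.01, 3.14, 3.14, 3.14].

### API

Orientations are given as a unit quaternion [x, y, z, w].
In Python, from plant import bot gives the robot as it stands.
- The arm moves only by the tool jog_arm, never from a script. Its argument "commands" is a list of rows, each a list of 7 numbers: the shift along the world's x, y, z in m, then the turn, a rotation vector about the world's x, y, z in degrees, then the closure, from 0 (fully open) to 1 (shut). In form: [[tx, ty, tz, ax, ay, az, grip], ...]. A call has 1 to 12 rows; each row is the pose to reach, as a shift and turn from the pose measured when the call began; what a row does not reach only later rows make up. A row lasts 1/12 s, in which the tool goes at most 41.7 mm and 7.16 degrees, less where a joint would pass 70% of its speed; a pose out of reach is approached as far as the arm can. A call with a gripper value outside its range is refused whole. The fingers move at their own pace and stop on an object; the grip force is fixed at half the most. Time passes only in rows, so rows that repeat a pose let the fingers close. It gives the time, the measured TCP pose, the force and the opening at its end, in the units of the state.
- bot.get_obs(): the state, without advancing time (a new reading comes with each control period).
- bot.grab_frame(name): name is "scene" or "top" or "wrist"; returns the picture (384x512x3 uint8, red, green, blue); there is no depth.
- bot.camera_info(name): a dict with "fov_y" (degrees; the focal length in pixels is half the picture's height over the tangent of half this angle, whatever the lens; pixels are square), "cx", "cy" (the principal point, pixels), "k1" (the pictures are not rectified: a ray, as slopes to the right and down, at radius r is drawn at 1 + k1 r^2 times it, then the intrinsics apply), "extrinsics" (4x4, takes a point from world to camera coordinates). Camera axes: x right, y down, z forward; pixel columns grow to the right and rows downward; lengths in m; the calibration is good to about 2 mm. A picture is of the moment at which its call begins: read the wrist's pose just before it. camera_info takes no time and is no camera call; for the wrist camera it gives the pose at the moment of the call.
- bot.hand_in(): hands the job in, once; it reports no verdict.
The state is a dict: "t": time; "joints": joint angles; "joint_velocities": joint speeds; "effort": joint torques, N m; "eef_pos": TCP position; "tcp_rot": TCP orientation; "wrist_force": force on the tool from outside, world axes, zero at the start; "ft_torque": the same for the moment, N m; "grip_width": finger opening in m.
Only numpy, scipy, OpenCV 4.12 (cv2) and the standard library are available. Lean on these libraries where they do the work, as an engineer would, in place of code of your own. Each camera call takes 0.05 s, during which the arm holds its last target.

## Working session

There is one attempt and no reset: what is moved stays moved. The work goes in short steps, Python scripts to look and compute and a tool call to move; the robot and the scene stay as the last step left them, time stands still between calls to the robot, and variables do not carry over. Pictures are saved under pics/ and viewed, and the job is handed in when it is done.

Besides the shell and the picture viewer there is one more tool, called after "Request:" as name(argument=value, ...), one argument or row to a line, values as JSON. jog_arm: Moves the arm, as the interface text tells. Its arguments: {"type":"object","properties":{"commands":{"type":"array","items":{"type":"array","items":{"type":"number"}}}},"required":["commands"]}

```bash
mkdir -p pics; ls; python3 - <<'E'
from plant import bot
import cv2
for n in ("scene","top","wrist"):
    ci=bot.camera_info(n); print(n,ci)
    cv2.imwrite(f"pics/{n}0.png",bot.grab_frame(n)[:,:,::-1])
o=bot.get_obs();print(o)
E
```

```text
pics
scene {'fov_y': 52.32902414068472, 'cx': 251.88099908658202, 'cy': 188.35812374943015, 'k1': 0.0019358339942489799, 'extrinsics': array([[ 0.49029225,  0.87150205,  0.0098835 , -0.19660288],
       [ 0.71956209, -0.39836274, -0.5688036 , -0.31363458],
       [-0.49177628,  0.28599179, -0.822414  ,  1.33354527],
       [ 0.        ,  0.        ,  0.        ,  1.        ]])}
top {'fov_y': 45.03945085963247, 'cx': 259.79429755164483, 'cy': 187.55688283756558, 'k1': 0.03749462616498719, 'extrinsics': array([[ 0.02600284, -0.99965825, -0.00269142, -0.06004887],
       [-0.99637299, -0.02569898, -0.08111979,  0.48138215],
       [ 0.0810229 ,  0.004791  , -0.99670073,  1.21994419],
       [ 0.        ,  0.        ,  0.        ,  1.        ]])}
wrist {'fov_y': 61.02676458948025, 'cx': 253.2383310060862, 'cy': 189.3236093934984, 'k1': -0.06748294646191888, 'extrinsics': array([[-0.28354589,  0.95895637,  0.00209948,  0.59918001],
       [ 0.92006293,  0.2714273 ,  0.28250916, -0.03680584],
       [ 0.27034411,  0.08203597, -0.9592623 ,  0.37805429],
       [ 0.        ,  0.        ,  0.        ,  1.        ]])}
{'t': 0.15, 'joints': array([-9.50277621e-01,  4.07069972e-02,  8.40471676e-02, -3.46957252e-04,
       -1.61553751e+00, -3.33692962e-01]), 'joint_velocities': array([ 0.00086002, -0.00019379,  0.00351362,  0.00301767,  0.00077694,
       -0.00341751]), 'effort': array([-1.47424755e-03, -3.68614376e+01,  3.47693217e+01,  6.93635389e+00,
       -4.43515179e-03, -2.53236817e-05]), 'eef_pos': array([ 0.16973222, -0.57523373,  0.24149124]), 'tcp_rot': array([ 5.98780384e-01,  8.00912936e-01,  3.77695954e-04, -6.14893626e-04]), 'wrist_force': array([-0.63361199,  0.23084206, -0.49721169]), 'ft_torque': array([ 0.00432403, -0.02751504,  0.00802324]), 'grip_width': 0.08544846392905127}
```

View pics/scene0.png

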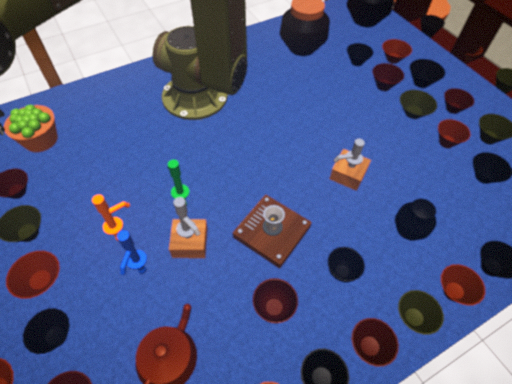

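View pics/top0.png

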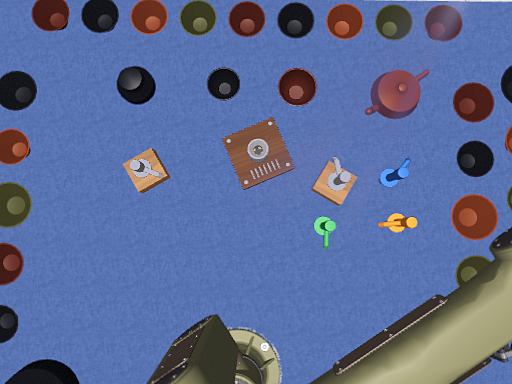

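View pics/wrist0.png

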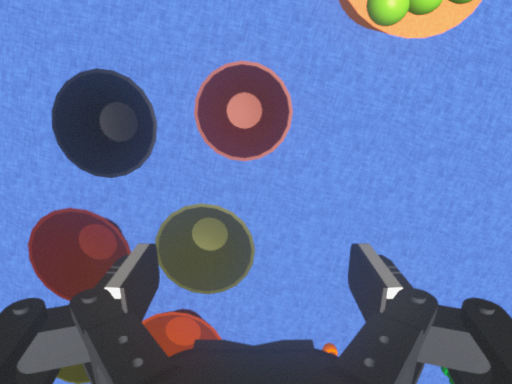

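Candidates (scene px): steel spout A at (181,210), steel spout B at (357,150). The green (175,178), orange (105,212) and blue (128,248) ones are excluded by colour. I'll zoom in on A and B.

```bash
python3 - <<'E'
import cv2,numpy as np
s=cv2.imread("pics/scene0.png");t=cv2.imread("pics/top0.png")
def c(im,x,y,r=36): return cv2.resize(im[y-r:y+r,x-r:x+r],(290,290),interpolation=cv2.INTER_CUBIC)
cv2.imwrite("pics/crop0.png",np.vstack([np.hstack([c(s,188,225),c(s,352,160)]),np.hstack([c(t,335,180),c(t,146,170)])]))
E
```

```text
(no output)
```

View pics/crop0.png

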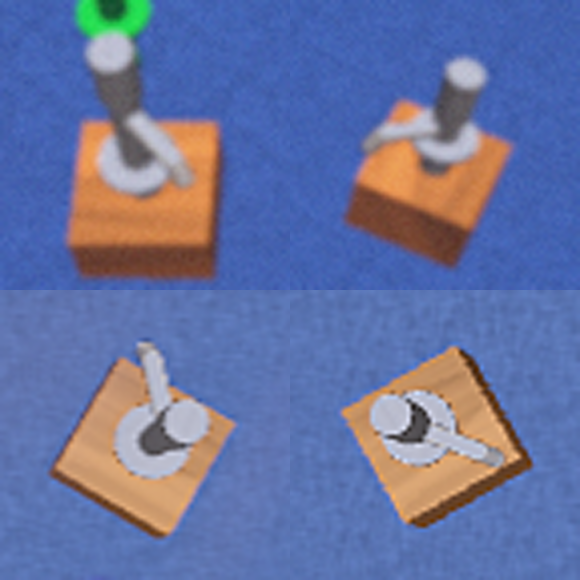

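Crop: A (left; scene px ~(179,202), top px ~(345,176)) is longer, while B is shorter. I'll triangulate to confirm the heights and measure the fitting.

```bash
cat > h.py <<'E'
import numpy as np, cv2
def ray(ci,u,v,H=384):
    f=H/2/np.tan(np.radians(ci['fov_y'])/2)
    d=np.array([(u-ci['cx'])/f,(v-ci['cy'])/f]); p=d.copy()
    for _ in range(20): p=d/(1+ci['k1']*(p@p))
    E=ci['extrinsics'];R=E[:3,:3];t=E[:3,3]
    r=R.T@np.array([p[0],p[1],1]);return -R.T@t, r/np.linalg.norm(r)
def plane(ci,u,v,z):
    o,d=ray(ci,u,v);return o+d*(z-o[2])/d[2]
def tri(*rs):
    A=sum(np.eye(3)-np.outer(d,d) for o,d in rs);b=sum((np.eye(3)-np.outer(d,d))@o for o,d in rs)
    p=np.linalg.solve(A,b);return p,[np.linalg.norm(np.cross(p-o,d)) for o,d in rs]
def proj(ci,P,H=384):
    f=H/2/np.tan(np.radians(ci['fov_y'])/2)
    q=ci['extrinsics'][:3,:3]@P+ci['extrinsics'][:3,3];p=q[:2]/q[2];p=p*(1+ci['k1']*(p@p))
    return p*f+[ci['cx'],ci['cy']]
E
python3 - <<'E'
from plant import bot
from h import *
S=bot.camera_info("scene");T=bot.camera_info("top")
s=cv2.imread("pics/scene0.png");t=cv2.imread("pics/top0.png")
k=72/290
for n,a,b in (("A",(152+110*k-.5,189+52*k-.5),(299+186*k-.5,144+131*k-.5)),("B",(316+465*k-.5,124+74*k-.5),(110+(390-290)*k-.5,134+(415-290)*k-.5))):
    print(n,a,b,*tri(ray(S,*a),ray(T,*b)), plane(T,*b,.2 if n=="A" else .145),plane(S,*a,.2 if n=="A" else .145))
# ring centers: z of ring top = .01+.067+.005=.082
print("ring A top",plane(T,299+152*k-.5,144+(440-290)*k-.5,.082),plane(S,152+137*k-.5,189+165*k-.5,.082))
# fitting crops
def c(im,x,y,r=36): return cv2.resize(im[y-r:y+r,x-r:x+r],(400,400),interpolation=cv2.INTER_CUBIC)
cv2.imwrite("pics/fit0.png",np.hstack([c(s,272,220),c(t,258,150)]))
E
```

```text
A (178.81034482758622, 201.41034482758621) (344.67931034482757, 176.0241379310345) [ 0.49969347 -0.24148223  0.19967047] [np.float64(0.00031599907234579734), np.float64(0.00031599907234576536)] [ 0.49954514 -0.24172171  0.2       ] [ 0.50005407 -0.24123891  0.2       ]
B (430.94827586206895, 141.87241379310345) (134.32758620689654, 164.5344827586207) [0.58112076 0.30369249 0.18808479] [np.float64(0.08615081595188971), np.float64(0.08615081595188968)] [0.52040827 0.25545673 0.145     ] [0.61334096 0.42194357 0.145     ]
ring A top [ 0.50006494 -0.24154011  0.082     ] [ 0.50431467 -0.24384158  0.082     ]
```

View pics/fit0.png

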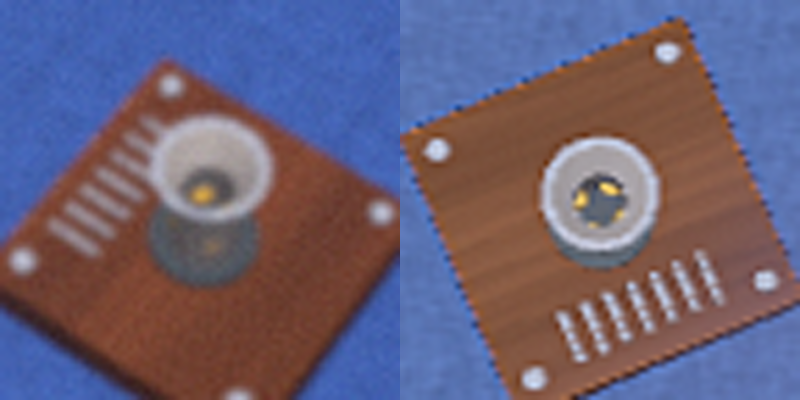

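A's top is at z = 0.1997 against 0.200 expected, so A is the tall one. The fitting rim is centred at crop (212,168) in the scene view and (200,196) in the top view.

```bash
python3 - <<'E'
from plant import bot
from h import *
S=bot.camera_info("scene");T=bot.camera_info("top")
k=72/290
a=(316+(465-290)*k-.5,124+74*k-.5);b=(110+(390-290)*k-.5,134+(415-290)*k-.5)
print("B",*tri(ray(S,*a),ray(T,*b)))
k=.18
a=(236+212*k-.5,184+168*k-.5);b=(222+200*k-.5,114+196*k-.5)
print("F",*tri(ray(S,*a),ray(T,*b)),plane(S,*a,.095),plane(T,*b,.095))
# nozzle tip A: z=.01+.167.5-.0395=.138
k=72/290
print("nozA",plane(T,299+147*k-.5,144+(350-290)*k-.5,.138),plane(S,152+183*k-.5,189+180*k-.5,.138))
from scipy.spatial.transform import Rotation as Ro
o=bot.get_obs();print(Ro.from_quat(o['tcp_rot']).as_matrix().round(3),o['eef_pos'])
E
```

```text
B [0.52050657 0.25570779 0.14385861] [np.float64(7.634714877123885e-05), np.float64(7.634714877105904e-05)]
F [ 0.57549999 -0.03875064  0.09380647] [np.float64(0.0009107910683501824), np.float64(0.0009107910683501056)] [ 0.57646785 -0.03834997  0.095     ] [ 0.5748621  -0.03956671  0.095     ]
nozA [ 0.54886973 -0.22884086  0.138     ] [ 0.55714098 -0.23135543  0.138     ]
[[-0.283  0.959 -0.001]
 [ 0.959  0.283  0.001]
 [ 0.001 -0.    -1.   ]] [ 0.16973222 -0.57523373  0.24149124]
```

A is the tall spout: head axis (0.4995, -0.2415), nozzle at about 12° azimuth. B's top is at 0.144 (expected 0.145) and the fitting mouth at (0.5755, -0.039, 0.094). The jaws already open roughly across the nozzle, so no turn is needed. I'll rise first and then travel above everything.

Request:
jog_arm(
  commands=[
    [0,0,0.035,0,0,0,0],
    [0,0,0.07,0,0,0,0],
    [0.02,0.02,0.09,0,0,0,0],
    [0.045,0.045,0.09,0,0,0,0],
    [0.07,0.07,0.09,0,0,0,0],
    [0.095,0.095,0.09,0,0,0,0],
    [0.12,0.12,0.09,0,0,0,0],
    [0.145,0.145,0.09,0,0,0,0],
    [0.17,0.17,0.09,0,0,0,0],
    [0.195,0.195,0.09,0,0,0,0],
    [0.22,0.22,0.09,0,0,0,0],
    [0.22,0.22,0.09,0,0,0,0],
  ],
)

```text
t: 1.15
eef_pos: [0.393, -0.3516, 0.3305]
tcp_rot: [0.597, 0.802, 0.001, -0.001]
wrist_force: [-0.9, -1.2, -0.2]
grip_width: 0.0856
```

Request:
jog_arm(
  commands=[
    [0.03,0.028,0,0,0,0,0],
    [0.055,0.055,0,0,0,0,0],
    [0.08,0.08,0,0,0,0,0],
    [0.1065,0.11,0,0,0,0,0],
    [0.1065,0.11,0,0,0,0,0],
    [0.1065,0.11,0,0,0,0,0],
  ],
)

```text
t: 1.65
eef_pos: [0.5005, -0.24, 0.3294]
tcp_rot: [0.595, 0.803, 0.001, -0.002]
wrist_force: [-0.4, 0.4, 0.8]
grip_width: 0.0855
```

```bash
python3 - <<'E'
from plant import bot
from h import *
o=bot.get_obs();W=bot.camera_info("wrist");im=bot.grab_frame("wrist")[:,:,::-1].copy()
print(o['eef_pos'])
cv2.imwrite("pics/wrist1.png",im)
print("pred head top",proj(W,np.array([.4995,-.2415,.2])),"pred green",)
print("top-of-gripper axis pt",proj(W,o['eef_pos']))
T=bot.camera_info("top")
E
```

```text
[ 0.50046565 -0.23999236  0.32944928]
pred head top [251.07436548 181.66871144] pred green
top-of-gripper axis pt [253.16957743 259.55754291]
```

View pics/wrist1.png

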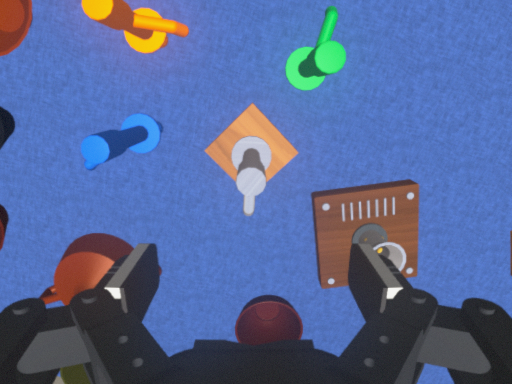

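The wrist view shows the tall head's top at (251,182), which is where it was predicted. The nozzle points down-image, across the jaw direction, and nothing stands near the finger paths. I'll descend and grip.

Request:
jog_arm(
  commands=[
    [-0.001,-0.0015,-0.03,0,0,0,0],
    [-0.001,-0.0015,-0.06,0,0,0,0],
    [-0.001,-0.0015,-0.09,0,0,0,0],
    [-0.001,-0.0015,-0.115,0,0,0,0],
    [-0.001,-0.0015,-0.14,0,0,0,0],
    [-0.001,-0.0015,-0.16,0,0,0,0],
    [-0.001,-0.0015,-0.16,0,0,0,0],
    [-0.001,-0.0015,-0.16,0,0,0,0],
  ],
)

```text
t: 2.37
eef_pos: [0.4977, -0.2436, 0.17]
tcp_rot: [0.597, 0.802, 0.0, -0.002]
wrist_force: [-0.2, -0.7, 0.7]
grip_width: 0.0855
```

```bash
python3 - <<'E'
from plant import bot
import cv2
o=bot.get_obs();print(o['eef_pos'],o['wrist_force'])
im=bot.grab_frame("scene")[:,:,::-1]
cv2.imwrite("pics/scene2.png",cv2.resize(im[150:280,110:320],(798,494),interpolation=cv2.INTER_CUBIC))
E
```

```text
[ 0.49772365 -0.24355924  0.16995074] [-0.17235996 -0.7044997   0.7156622 ]
```

View pics/scene2.png

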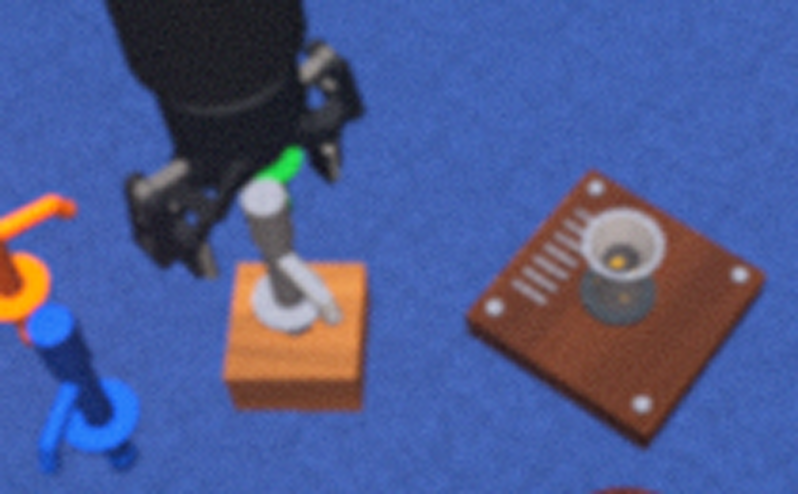

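The head (px (265,195)) lies midway between the two fingertips (210,265) and (330,175). Closing now.

Request:
jog_arm(
  commands=[
    [0.0015,0.0015,-0.001,0,0,0,0],
    [0.0015,0.0015,-0.001,0,0,0,0.3],
    [0.0015,0.0015,-0.001,0,0,0,0.6],
    [0.0015,0.0015,-0.001,0,0,0,1],
    [0.0015,0.0015,-0.001,0,0,0,1],
    [0.0015,0.0015,-0.001,0,0,0,1],
    [0.0015,0.0015,-0.001,0,0,0,1],
    [0.0015,0.0015,-0.001,0,0,0,1],
    [0.0015,0.0015,-0.001,0,0,0,1],
    [0.0015,0.0015,-0.001,0,0,0,1],
  ],
)

```text
t: 3.25
eef_pos: [0.5002, -0.2422, 0.171]
tcp_rot: [0.597, 0.803, 0.001, -0.0]
wrist_force: [-0.3, -0.5, 2.1]
grip_width: 0.0245
```

Request:
jog_arm(
  commands=[
    [0,0,0.01,0,0,0,1],
    [0,0,0.025,0,0,0,1],
    [0,0,0.045,0,0,0,1],
    [0,0,0.065,0,0,0,1],
    [0,0,0.085,0,0,0,1],
    [0,0,0.105,0,0,0,1],
    [0,0,0.125,0,0,0,1],
    [0,0,0.14,0,0,0,1],
    [0,0,0.14,0,0,0,1],
  ],
)

```text
t: 4.0
eef_pos: [0.5007, -0.2427, 0.3147]
tcp_rot: [0.597, 0.803, 0.001, 0.002]
wrist_force: [-0.3, 0.3, -0.7]
grip_width: 0.0248
```

```bash
python3 - <<'E'
from plant import bot
import cv2
o=bot.get_obs();print(o['eef_pos'],o['wrist_force'],o['grip_width'])
im=bot.grab_frame("scene")[:,:,::-1]
cv2.imwrite("pics/scene3.png",cv2.resize(im[120:280,110:320],(788,600),interpolation=cv2.INTER_CUBIC))
E
```

```text
[ 0.50070033 -0.24271114  0.31472095] [-0.32427415  0.34269268 -0.66689632] 0.024805367178950686
```

View pics/scene3.png

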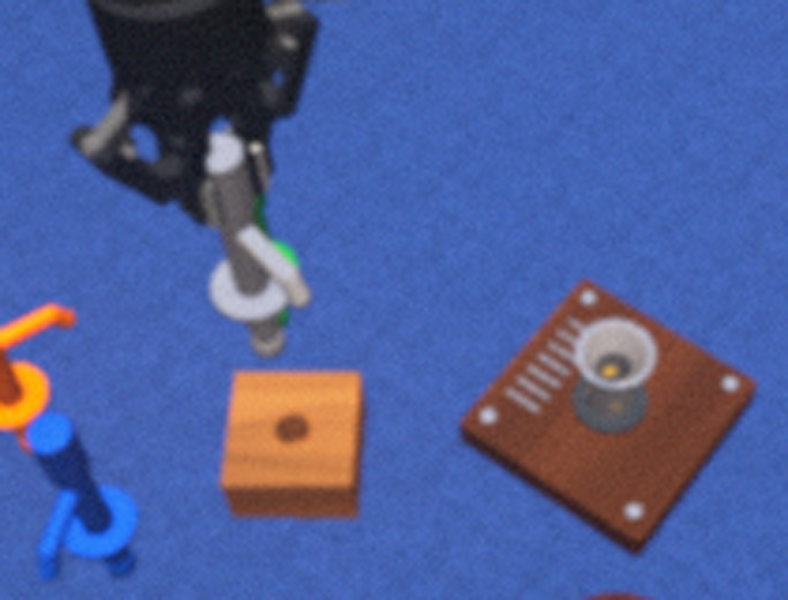

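The spout is out of its hole and held: head at crop (224,152), foot at (267,347). I'll check its tilt and position in both views.

```bash
python3 - <<'E'
from plant import bot
from h import *
S=bot.camera_info("scene")
sx=210/788;sy=160/600
z0=.144
print("foot",plane(S,110+267*sx-.5,120+347*sy-.5,.01+z0),"head",plane(S,110+224*sx-.5,120+152*sy-.5,.2+z0),"ring",plane(S,110+248*sx-.5,120+287*sy-.5,.082+z0))
print("foot if vertical proj", [(proj(S,np.array([.500,-.242,z]))+.5-[110,120])/[sx,sy] for z in (.154,.226,.344)])
E
```

```text
foot [ 0.49818126 -0.24303409  0.154     ] head [ 0.5013943  -0.23898035  0.344     ] ring [ 0.50145206 -0.24519496  0.226     ]
foot if vertical proj [array([269.76932833, 348.53327934]), array([252.21096527, 282.86388318]), array([217.31346966, 152.37170553])]
```

Vertical to within about 1.5°. Next I carry it over the fitting.

Request:
jog_arm(
  commands=[
    [0.005,0.013,0,0,0,0,1],
    [0.014,0.037,0,0,0,0,1],
    [0.024,0.064,0,0,0,0,1],
    [0.034,0.091,0,0,0,0,1],
    [0.044,0.118,0,0,0,0,1],
    [0.054,0.145,0,0,0,0,1],
    [0.063,0.17,0,0,0,0,1],
    [0.071,0.192,0,0,0,0,1],
    [0.075,0.2035,0,0,0,0,1],
    [0.075,0.2035,0,0,0,0,1],
    [0.075,0.2035,0,0,0,0,1],
  ],
)

```text
t: 4.97
eef_pos: [0.5753, -0.0385, 0.3109]
tcp_rot: [0.596, 0.803, 0.0, -0.0]
wrist_force: [-0.3, -0.4, -2.7]
grip_width: 0.0247
```

```bash
python3 - <<'E'
from plant import bot
from h import *
o=bot.get_obs();print(o['eef_pos'],o['wrist_force'],o['grip_width'])
im=bot.grab_frame("scene")[:,:,::-1];t=bot.grab_frame("top")[:,:,::-1]
a=cv2.resize(im[130:270,200:330],(520,560),interpolation=cv2.INTER_CUBIC)
b=cv2.resize(t[100:240,225:295],(280,560),interpolation=cv2.INTER_CUBIC)
cv2.imwrite("pics/over.png",np.hstack([a,b]))
S=bot.camera_info("scene")
for z in (.154,.226,.344): print((proj(S,np.array([.5755,-.039,z]))+.5-[200,130])*4)
E
```

```text
[ 0.57533895 -0.03848548  0.31085925] [-0.29599007 -0.4449222  -2.74752317] 0.024690055605765825
[300.45880703 284.09737546]
[308.0709014  212.46481808]
[323.12598457  70.81293605]
```

View pics/over.png

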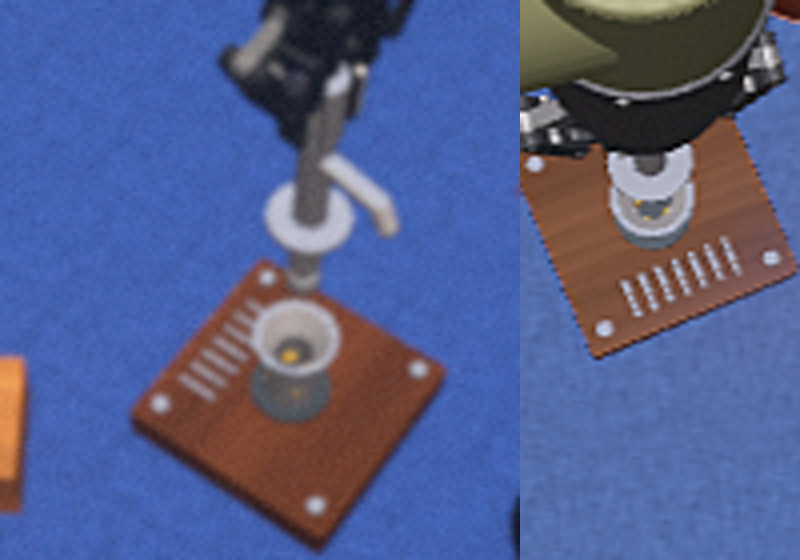

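```bash
python3 - <<'E'
from plant import bot
from h import *
S=bot.camera_info("scene");T=bot.camera_info("top")
print("ring top",plane(T,225+131/4-.5,100+172/4-.5,.223),"scene",plane(S,200+309/4-.5,130+216/4-.5,.223))
print("foot scene", plane(S,200+303/4-.5,130+280/4-.5,.151), "head", plane(S,200+340/4-.5,130+78/4-.5,.341))
print("mouth same px conv", plane(T,225+131/4-.5,100+205/4-.5,.095),plane(S,200+296/4-.5,130+339/4-.5,.095))
W=bot.camera_info("wrist");im=bot.grab_frame("wrist")[:,:,::-1].copy()
for z in (.095,.151,.341):print(proj(W,np.array([.5755,-.039,z])))
cv2.imwrite("pics/wrist4.png",im)
E
```

```text
ring top [ 0.56787927 -0.04016504  0.223     ] scene [ 0.57603851 -0.03851594  0.223     ]
foot scene [ 0.57219863 -0.03504797  0.151     ] head [ 0.58125105 -0.03269418  0.341     ]
mouth same px conv [ 0.56981806 -0.0390674   0.095     ] [ 0.57752521 -0.03944922  0.095     ]
[253.40269758 161.79032583]
[253.49573246 174.1584014 ]
[254.43575054 299.67422512]
```

View pics/wrist4.png

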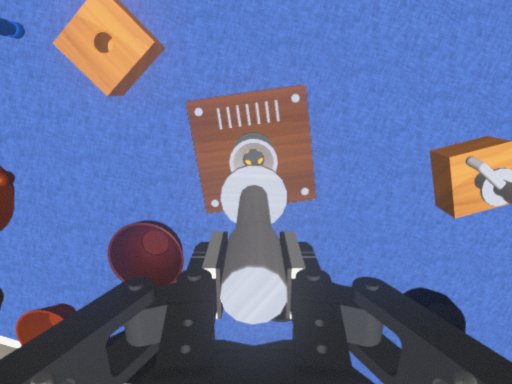

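```bash
python3 - <<'E'
from plant import bot
from h import *
W=bot.camera_info("wrist")
print("ring",plane(W,254,196,.224),"head",plane(W,254,291,.341),"mouth",plane(W,253,161,.095))
print(W['extrinsics'], bot.get_obs()['eef_pos'])
E
```

```text
ring [ 0.57346957 -0.03956263  0.224     ] head [ 0.57221377 -0.04033735  0.341     ] mouth [ 0.57497471 -0.03980278  0.095     ]
[[-0.28789606  0.95766112  0.00101729  0.2032953 ]
 [ 0.9180759   0.27569322  0.2848331  -0.57468619]
 [ 0.27249312  0.08293628 -0.95857659  0.29096396]
 [ 0.          0.          0.          1.        ]] [ 0.57526819 -0.03971278  0.3121428 ]
```

The ring (0.5735, -0.0396) is within 1.5 mm of the mouth (0.5750, -0.0398) and the spout is vertical within 1°. Lowering to just above the sprung balls.

Request:
jog_arm(
  commands=[
    [0.0005,0,-0.02,0,0,0,1],
    [0.0005,0,-0.04,0,0,0,1],
    [0.0005,0,-0.055,0,0,0,1],
    [0.0005,0,-0.065,0,0,0,1],
    [0.0005,0,-0.075,0,0,0,1],
    [0.0005,0,-0.083,0,0,0,1],
    [0.0005,0,-0.09,0,0,0,1],
    [0.0005,0,-0.095,0,0,0,1],
    [0.0005,0,-0.095,0,0,0,1],
    [0.0005,0,-0.095,0,0,0,1],
  ],
)

```text
t: 5.95
eef_pos: [0.5759, -0.0398, 0.2174]
tcp_rot: [0.597, 0.802, 0.001, 0.001]
wrist_force: [-0.4, -1.0, -1.3]
grip_width: 0.0245
```

```bash
python3 - <<'E'
from plant import bot
from h import *
o=bot.get_obs();print(o['eef_pos'],o['wrist_force'],o['ft_torque'])
im=bot.grab_frame("scene")[:,:,::-1]
cv2.imwrite("pics/ins5.png",cv2.resize(im[130:270,200:330],(520,560),interpolation=cv2.INTER_CUBIC))
E
```

```text
[ 0.57585465 -0.03976856  0.21739864] [-0.42636227 -0.97079986 -1.3009676 ] [ 0.00896307  0.00094502 -0.00531118]
```

View pics/ins5.png

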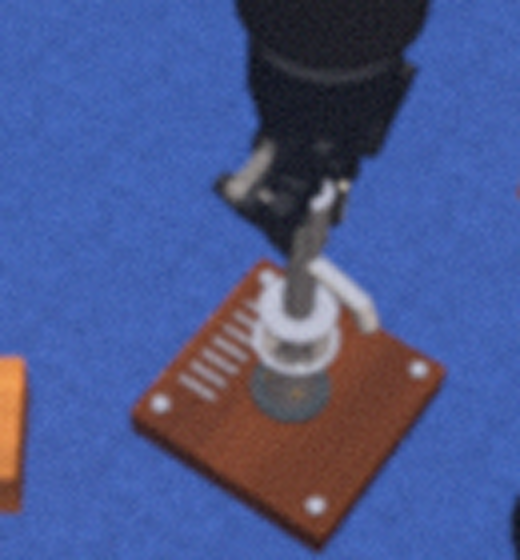

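The ring sits above the mouth at (298,312), with the tube inside it and no side force. Pushing down gradually.

Request:
jog_arm(
  commands=[
    [0,0,-0.006,0,0,0,1],
    [0,0,-0.011,0,0,0,1],
    [0,0,-0.015,0,0,0,1],
    [0,0,-0.019,0,0,0,1],
    [0,0,-0.022,0,0,0,1],
    [0,0,-0.024,0,0,0,1],
    [0,0,-0.024,0,0,0,1],
    [0,0,-0.024,0,0,0,1],
  ],
)

```text
t: 6.67
eef_pos: [0.5756, -0.0396, 0.1925]
tcp_rot: [0.597, 0.802, 0.001, 0.0]
wrist_force: [1.0, -0.1, -2.5]
grip_width: 0.0246
```

Request:
jog_arm(
  commands=[
    [0,0,-0.0015,0,0,0,1],
    [0,0,-0.003,0,0,0,1],
    [0,0,-0.003,0,0,0,1],
  ],
)

```text
t: 6.92
eef_pos: [0.5761, -0.0396, 0.1909]
tcp_rot: [0.597, 0.802, 0.001, 0.001]
wrist_force: [-0.2, -1.3, 4.9]
grip_width: 0.0243
```

```bash
python3 - <<'E'
from plant import bot
from h import *
o=bot.get_obs();print(o['eef_pos'],o['wrist_force'],o['ft_torque'])
im=bot.grab_frame("scene")[:,:,::-1]
cv2.imwrite("pics/ins6.png",cv2.resize(im[130:270,200:330],(520,560),interpolation=cv2.INTER_CUBIC))
S=bot.camera_info("scene")
for z in (.095,.102,.22): print((proj(S,np.array([.5755,-.039,z]))+.5-[200,130])*4)
E
```

```text
[ 0.57605294 -0.03961924  0.19092913] [-0.24346678 -1.2658875   4.91215522] [0.15811308 0.08444302 0.03783875]
[294.92067625 336.21785953]
[295.54831797 330.31079682]
[307.39641855 218.81164513]
```

View pics/ins6.png

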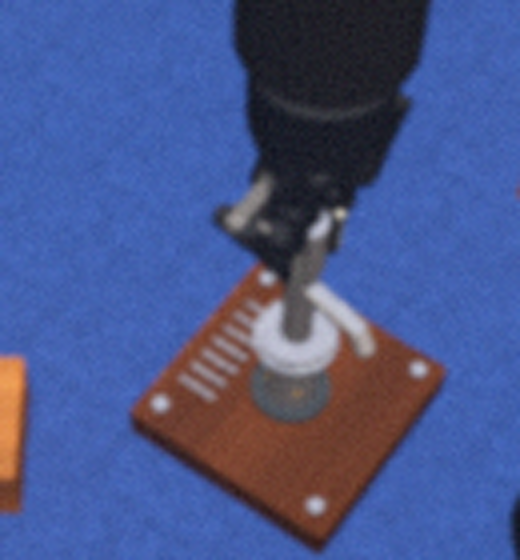

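The ring is now on the rim, at about (295,335), and the force has begun to rise. Pressing a little more to be sure it is on the stop.

Request:
jog_arm(
  commands=[
    [0,0,-0.0015,0,0,0,1],
    [0,0,-0.003,0,0,0,1],
    [0,0,-0.003,0,0,0,1],
  ],
)

```text
t: 7.22
eef_pos: [0.5766, -0.0396, 0.1909]
tcp_rot: [0.597, 0.802, 0.002, 0.002]
wrist_force: [-2.9, 1.1, 10.7]
grip_width: 0.0245
```

TCP z at the grasp was 0.171 with the foot at 0.010, so home (foot at 0.030) predicts 0.191. It reads 0.1909 and the force is building without travel. I'll press once more to confirm.

Request:
jog_arm(
  commands=[
    [0,0,-0.002,0,0,0,1],
    [0,0,-0.004,0,0,0,1],
    [0,0,-0.004,0,0,0,1],
  ],
)

```text
t: 7.47
eef_pos: [0.5771, -0.0397, 0.1908]
tcp_rot: [0.596, 0.803, 0.004, 0.004]
wrist_force: [-3.9, 2.2, 15.5]
grip_width: 0.0247
```

It's on a firm stop: 15.5 N with no movement. Unloading and opening.

Request:
jog_arm(
  commands=[
    [-0.001,0,0,0,0,0,1],
    [-0.001,0,0,0,0,0,0.7],
    [-0.001,0,0,0,0,0,0.4],
    [-0.001,0,0,0,0,0,0.1],
    [-0.001,0,0,0,0,0,0],
    [-0.001,0,0,0,0,0,0],
    [-0.001,0,0,0,0,0,0],
    [-0.001,0,0,0,0,0,0],
    [-0.001,0,0,0,0,0,0],
    [-0.001,0,0,0,0,0,0],
  ],
)

```text
t: 8.3
eef_pos: [0.5761, -0.0397, 0.1908]
tcp_rot: [0.596, 0.803, 0.003, 0.004]
wrist_force: [0.3, 0.9, -0.8]
grip_width: 0.0854
```

Request:
jog_arm(
  commands=[
    [0,0,0.015,0,0,0,0],
    [0,0,0.035,0,0,0,0],
    [0,0,0.06,0,0,0,0],
    [0,0,0.085,0,0,0,0],
    [0,0,0.11,0,0,0,0],
    [0,0,0.135,0,0,0,0],
    [0,0,0.135,0,0,0,0],
    [0,0,0.135,0,0,0,0],
  ],
)

```text
t: 8.97
eef_pos: [0.5766, -0.0397, 0.3276]
tcp_rot: [0.596, 0.803, 0.005, 0.005]
wrist_force: [-0.6, -0.1, -1.3]
grip_width: 0.0855
```

```bash
python3 - <<'E'
from plant import bot
from h import *
o=bot.get_obs();print(o['eef_pos'],o['wrist_force'],o['grip_width'])
im=bot.grab_frame("scene")[:,:,::-1]
S=bot.camera_info("scene");W=bot.camera_info("wrist")
w=bot.grab_frame("wrist")[:,:,::-1]
cv2.imwrite("pics/end_s.png",cv2.resize(im[130:270,200:330],(520,560),interpolation=cv2.INTER_CUBIC))
cv2.imwrite("pics/end_w.png",w)
for z in (.095,.102,.22): print((proj(S,np.array([.5755,-.039,z]))+.5-[200,130])*4,proj(W,np.array([.5755,-.039,z])))
E
```

```text
[ 0.57656394 -0.03968475  0.32764129] [-0.62943607 -0.06160402 -1.26474421] 0.08548216522152678
[294.92067625 336.21785953] [254.14644259 156.55833261]
[295.54831797 330.31079682] [254.15365627 157.80792291]
[307.39641855 218.81164513] [254.33380678 189.13829615]
```

View pics/end_s.png

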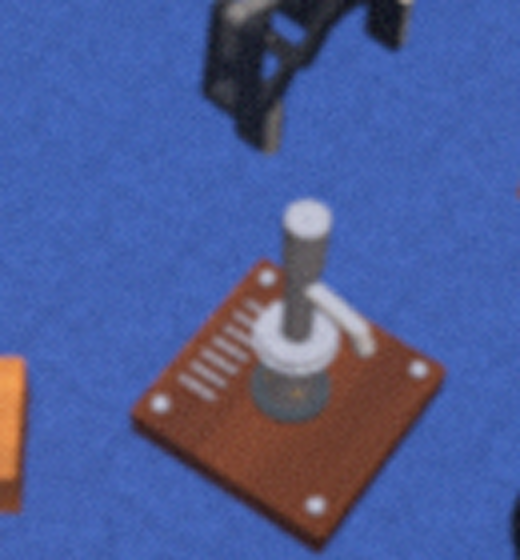

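View pics/end_w.png

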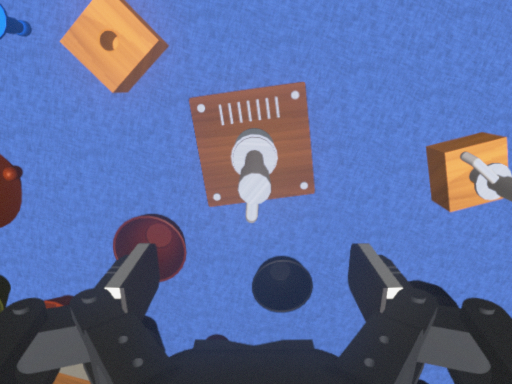

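The head top at scene crop (307,218) and wrist (254,188) matches the home prediction (307,219) and (254,189). The short spout is still in its stand and the gripper is clear. Handing in.

```bash
python3 - <<'E'
from plant import bot
print(bot.hand_in())
E
```

```text
the job is handed in; nothing more can be done
None
```

The tall spout is in the push-in fitting, pushed past the spring grip to its stop and released. I handed the job in at about 9 s of the 42 s allowed, and no verdict was reported.

- **Which spout:** I picked the tall one from its measured top height, 0.1997 m against 0.200 m expected. The short one measured 0.144 m against 0.145 m.
- **Fully home:** the TCP stopped at z = 0.1908–0.1909 m, where 0.191 m was expected. The upward force rose from 5 to 15.5 N with no further movement.
- **After release:** the head top was within about 1 px of the predicted seated, upright position in the scene and wrist views. The gripper was open and well above it, and the short spout still stood in its block in the wrist picture. I did not measure the short spout's position again.
- **Disagreements:**
  - While the spout was held, the scene view put its head 6–9 mm off the axis, but the fingers partly hid it and the wrist view showed it within about 3 mm.
  - One top-view reading of the ring and mouth was 6–8 mm off in x, with the view partly blocked by the ring and gripper. I relied on the wrist view for both.
  - The gripper reported 24.5 mm on the 26 mm head.

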